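Find the rocking corner of a sample tray plate and shim it

ROBOT

A 6-joint arm with a two-finger parallel gripper is mounted at the origin on the work surface. World frame = base frame: x ahead of the robot, y to its left, z up, the work surface at z = 0. Lengths are in m, angles in rad, forces in N, time in s.
With the tool pointing down it reaches from about 0.325 to 0.9 m from the base axis. Payload 6.1 kg.
Tool frame: the origin (TCP) lies on the centre line of the jaws, within the pads' length; the fingertips stand 14 mm ahead of it and the grasp point (between the pads) lies 5 mm behind it; z points along the fingers, y is the line along which they close (so a half turn about z gives the same grasp; the last joint's range is limited). The gripper opens to 87 mm and grips with 3 to 60 N. Pads are 19 mm wide; open, the fingers measure 117 mm over their backs; the gripper's body (75 mm by 190 mm) begins 51 mm behind the grasp point.
Start: joints at [1.028, 0.22, 1.526, -0, 1.395, -0.126], TCP at [0.253, 0.571, 0.207] pointing down, gripper open.
Joint ranges: [-2.98, 2.98], [-0.91, 2.08], [0.09, 2.57], [-1.24, 4.39], [0.2, 2.65], [-2.68, 2.68]. Speed limits (rad/s): [2.57, 2.57, 3.01, 3.14, 3.14, 3.14].

INTERFACE

Orientations are given as a 3x3 rotation matrix whose columns are the frame's x, y, z axes.
In Python, from bench import ctrl gives the robot as it stands.
- The arm moves only by the tool drive_tool, never from a script. Its argument "plan" is a list that holds one entry, the list of rows, each a list of 7 numbers: the shift along the tool's x, y, z in units of 0.3 m (1.0 is 0.3 m), then the turn, a rotation vector about the tool's x, y, z in units of 180 degrees (1.0 is 180 degrees), then the gripper's target within -1 to 1 (shut at 1, half-way at 0, fully open at -1). A call has 1 to 20 rows; each row shifts and turns the commanded pose from where the row before left it, along the tool's axes as they then stand; what a row does not reach is not made up. A row lasts 1/8 s, in which the tool goes at most 62.5 mm and 10.7 degrees, less where a joint would pass 70% of its speed; a pose out of reach is approached as far as the arm can. A call with a number of a shift or a turn outside -1 to 1 is refused whole. A call with a gripper value outside its range is refused whole. The fingers move at their own pace and stop on an object; the grip force is fixed at half the most. Time passes only in rows, so rows that do not move let the fingers close. It gives the time, the measured TCP pose, the force, the opening and the grip force at its end, in the units of the state.
- ctrl.observe(): the state, without advancing time (a new reading comes with each control period).
- ctrl.camera(name): name is "side" or "top"; returns the picture (384x512x3 uint8, blue, green, red); there is no depth.
- ctrl.get_calibration(name): a dict with "fx", "fy", "cx", "cy" (pixels), "T" (4x4, takes a point from camera to world coordinates). Camera axes: x right, y up, looking along -z (the intrinsics and any distortion apply to the point x, -y, -z); pixel columns grow to the right and rows downward; lengths in m; the calibration is good to about 2 mm. A picture is of the moment at which its call begins. get_calibration takes no time and is no camera call.
- ctrl.finish_job(): hands the job in; it is judged then, once.
The state is a dict: "clock": time; "qpos": joint angles; "qvel": joint speeds; "joint_efforts": joint torques, N m; "position": TCP position; "ee_rot": TCP orientation; "wrist_force": force on the tool from outside, world axes, zero at the start; "moment": the same for the moment, N m; "gripper_width": finger opening in m; "grasp_force": force on a finger pad.
Only numpy, scipy, OpenCV 4.12 (cv2) and the standard library are available. Lean on these libraries where they do the work, as an engineer would, in place of code of your own. Each camera call takes 0.05 s, during which the arm holds its last target. There are 200 camera calls.

TASK

The white sample tray plate stands unevenly: press down firmly with a fingertip on its corners, one after another, until you find the one that rocks. Then press the shim lever beside that corner fully flat and leave it there with the plate level, the other three shim levers still standing. Only press: do not lift or shift the plate or rack, and leave the vial, jar and box alone.

Things in the scene. Friction and masses are not known exactly. Their poses are not given: they have to be found in the camera images.
- base: Fixed aluminium floor of the levelling stand, 210 (x) x 180 (y) x 4 mm, on the bench; origin: middle of its underside, on the bench; x points away from the robot (within 0.25 rad), y to the left. Sockets on it hide the four packing pucks that carry the plate's corners. Outside the plate's left and right edges it carries one shim lever next to each corner.
- plate: Tray plate: loose white metal plate, 200 (x) x 170 (y) mm, 8 mm thick with an 8 mm turned-down rim, about 1.8 kg, with a white 96 x 96 x 30 mm vial rack fixed on its middle (some vial caps 6 mm higher). Axes as the base's. Origin: middle of the plate's underside, 30 mm above the bench when level; its top is at 38 mm, the vial caps at 74 mm.
- plate_centre (a point): Middle of the plate's thickness, 34 mm above the bench. The plate rests level on three pucks; the puck under one corner (hidden, a different one each time) is 5 mm short. Some 3 to 6 N down on that corner, within 15 mm of its corner point, tips it 5 mm until it meets its puck; let go, it comes back level. The other corners do not give. Pressed straight down, the plate does not slide.
- corner_near_left (a point): Point on the plate's top surface at its near left corner (seen from the robot), right over the puck, 72 mm in x and 57 mm in y from the plate's middle: where to press to test this corner. 38 mm above the bench when level.
- shim_near_left (a joint): Angle of the near left shim lever (rad): 0 = standing up (start), 0.35 = pressed fully flat (level). Pressing it flat raises the puck under the near left corner by 5 mm; it stays where it is left. It takes 6 to 8 N on its tab at the short puck, elsewhere 8 to 12 N (there it would jack the plate out of level). Pressed flat it holds up to about 15 N pushed down on the corner.
- tab_near_left (a point): Point to press on the near left shim lever: top of the tab, 38 mm out from the hinge on the centre line. Plain steel leaf 24 mm wide (x), 50 mm long, 4 mm thick; hinge 6 mm outside the plate's left edge, 14 mm above the bench; the leaf slopes up outwards to the left by 0.35 rad. This point is 29 mm above the bench standing, 16 mm flat, and moves 3 mm outwards.
- corner_near_right (a point): Point on the plate's top surface at its near right corner (seen from the robot), right over the puck, 72 mm in x and 57 mm in y from the plate's middle: where to press to test this corner. 38 mm above the bench when level.
- shim_near_right (a joint): Angle of the near right shim lever (rad): 0 = standing up (start), 0.35 = pressed fully flat (level). Pressing it flat raises the puck under the near right corner by 5 mm; it stays where it is left. It takes 6 to 8 N on its tab at the short puck, elsewhere 8 to 12 N (there it would jack the plate out of level). Pressed flat it holds up to about 15 N pushed down on the corner.
- tab_near_right (a point): Point to press on the near right shim lever: top of the tab, 38 mm out from the hinge on the centre line. Plain steel leaf 24 mm wide (x), 50 mm long, 4 mm thick; hinge 6 mm outside the plate's right edge, 14 mm above the bench; the leaf slopes up outwards to the right by 0.35 rad. This point is 29 mm above the bench standing, 16 mm flat, and moves 3 mm outwards.
- corner_far_left (a point): Point on the plate's top surface at its far left corner (seen from the robot), right over the puck, 72 mm in x and 57 mm in y from the plate's middle: where to press to test this corner. 38 mm above the bench when level.
- shim_far_left (a joint): Angle of the far left shim lever (rad): 0 = standing up (start), 0.35 = pressed fully flat (level). Pressing it flat raises the puck under the far left corner by 5 mm; it stays where it is left. It takes 6 to 8 N on its tab at the short puck, elsewhere 8 to 12 N (there it would jack the plate out of level). Pressed flat it holds up to about 15 N pushed down on the corner.
- tab_far_left (a point): Point to press on the far left shim lever: top of the tab, 38 mm out from the hinge on the centre line. Plain steel leaf 24 mm wide (x), 50 mm long, 4 mm thick; hinge 6 mm outside the plate's left edge, 14 mm above the bench; the leaf slopes up outwards to the left by 0.35 rad. This point is 29 mm above the bench standing, 16 mm flat, and moves 3 mm outwards.
- corner_far_right (a point): Point on the plate's top surface at its far right corner (seen from the robot), right over the puck, 72 mm in x and 57 mm in y from the plate's middle: where to press to test this corner. 38 mm above the bench when level.
- shim_far_right (a joint): Angle of the far right shim lever (rad): 0 = standing up (start), 0.35 = pressed fully flat (level). Pressing it flat raises the puck under the far right corner by 5 mm; it stays where it is left. It takes 6 to 8 N on its tab at the short puck, elsewhere 8 to 12 N (there it would jack the plate out of level). Pressed flat it holds up to about 15 N pushed down on the corner.
- tab_far_right (a point): Point to press on the far right shim lever: top of the tab, 38 mm out from the hinge on the centre line. Plain steel leaf 24 mm wide (x), 50 mm long, 4 mm thick; hinge 6 mm outside the plate's right edge, 14 mm above the bench; the leaf slopes up outwards to the right by 0.35 rad. This point is 29 mm above the bench standing, 16 mm flat, and moves 3 mm outwards.
- vial_centre (a point): Bystander, to be left alone: small amber glass vial with a screw cap, 24 mm across, 40 mm tall; this point is its centre, half-way up.
- jar_centre (a point): Bystander, to be left alone: white plastic jar, 48 mm across, 58 mm tall; this point is its centre, half-way up.
- box_centre (a point): Bystander, to be left alone: small cardboard box, 50 x 80 x 30 mm; this point is its centre, half-way up.

How it is judged:
On the way, in this order (a step that is already met when the one before it is completed fails the run):
1. a corner of the plate is pressed by the fingers and dips by at least 2.5 mm, with all shim levers still standing (z of any of corner_near_left, corner_near_right, corner_far_left, corner_far_right in the frame of base below 0.0355 m and contact force between the fingers and plate above 0.5 N and value of joint each of shim_near_left, shim_near_right, shim_far_left, shim_far_right below 0.08 rad), for 0.05 s.
2. one shim lever is flat, the other three stand, and the plate is level (((value of joint shim_near_left above 0.31 rad and value of joint each of shim_near_right, shim_far_left, shim_far_right below 0.08 rad) or (value of joint shim_near_right above 0.31 rad and value of joint each of shim_near_left, shim_far_left, shim_far_right below 0.08 rad) or (value of joint shim_far_left above 0.31 rad and value of joint each of shim_near_left, shim_near_right, shim_far_right below 0.08 rad) or (value of joint shim_far_right above 0.31 rad and value of joint each of shim_near_left, shim_near_right, shim_far_left below 0.08 rad)) and angle between plate's own z axis and vertical below 0.012 rad), for 0.2 s.
At the end, for the whole second after the job is handed in: Exactly one shim lever is flat (joint above 0.31 rad) and the other three stand (below 0.08 rad); the plate is level within 0.012 rad (a wrong shim tilts it by 0.025 rad or more), at rest, and still on its base (within 12 mm and 0.08 rad, not raised by more than 4 mm) (all of step 2 and horizontal distance between plate_centre and base below 0.012 m and z of plate_centre in the frame of base below 0.038 m and angle between the x axis of plate and the x axis of base, either way round below 0.08 rad and linear speed of plate below 0.01 m/s); the robot touches nothing.
It fails at once if the plate is lifted, carried, shoved or strongly tipped (centre moved more than 15 mm, or tilted more than 0.12 rad) (distance of plate_centre from where it was at the start of the episode above 0.015 m or angle between plate's own z axis and vertical above 0.12 rad).
It fails at once if the vial, jar or box is moved by more than 15 mm (distance of any of vial_centre, jar_centre, box_centre from where it was at the start of the episode above 0.015 m).
It also fails if it takes over 51 s, if anything falls off the work surface, if the arm or the gripper's body presses on something with over 40 N, if the wrist force passes 120 N, or if a joint passes its speed limit or range.

## Working session

There is one attempt and no reset: what is moved stays moved. The work goes in short steps, Python scripts to look and compute and a tool call to move; the robot and the scene stay as the last step left them, time stands still between calls to the robot, and variables do not carry over. Pictures are saved under pics/ and viewed, at most 10 in all, crops included, and the job is handed in when it is done.

Besides the shell and the picture viewer there is one more tool, called after "Call:" in YAML: its name, and indented under it one key for each argument. drive_tool: Moves the arm, as the interface text tells. Its arguments: {"type":"object","properties":{"plan":{"type":"array"}},"required":["plan"]}

```bash
mkdir -p pics; python3 - <<'E'
from bench import ctrl
import cv2,numpy as np
for n in("top","side"):
    cv2.imwrite(f"pics/{n}0.png",ctrl.camera(n)); c=ctrl.get_calibration(n); print(n,{k:np.round(v,4).tolist() for k,v in c.items()})
s=ctrl.observe(); print(s["clock"],s["position"],s["ee_rot"],s["wrist_force"],s["gripper_width"])
E
```

```text
top {'fx': 383.8639, 'fy': 383.8639, 'cx': 249.5901, 'cy': 197.7382, 'T': [[-0.016, 0.9839, -0.1778, 0.4933], [-0.9997, -0.0191, -0.0153, 0.0125], [-0.0185, 0.1775, 0.9839, 0.7074], [0.0, 0.0, 0.0, 1.0]]}
side {'fx': 408.0034, 'fy': 408.0034, 'cx': 258.9759, 'cy': 185.4936, 'T': [[-0.7733, 0.3374, -0.5368, 0.178], [-0.634, -0.4175, 0.651, 0.5254], [-0.0045, 0.8437, 0.5368, 0.4855], [0.0, 0.0, 0.0, 1.0]]}
0.1 [0.25272185 0.5709867  0.20571538] [[-9.14381803e-01  4.04851909e-01 -9.22168923e-04]
 [ 4.04852898e-01  9.14380544e-01 -1.53350724e-03]
 [ 2.22369987e-04 -1.77555388e-03 -9.99998399e-01]] [ 0.21058395  1.02787103 -1.26123531] 0.08683836008428483
```

View pics/top0.png

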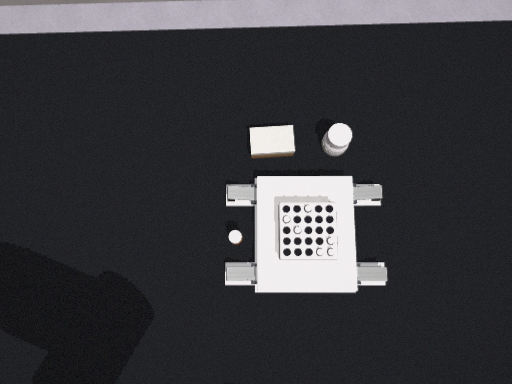

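View pics/side0.png

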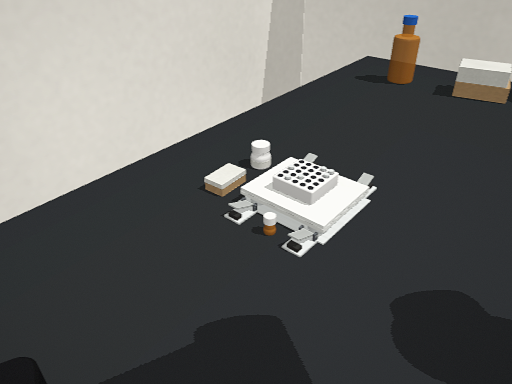

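The top view shows the plate at about (255–357, 176–292), with levers at (240,193), (240,273), (368,193) and (372,273). The vial is at (235,237), the jar at (338,138) and the box at (272,141). The side view agrees. Next I'll measure the plate pose.

```bash
cat > h.py <<'E'
from bench import ctrl
import cv2,numpy as np
def ray(n,uv,z):
    c=ctrl.get_calibration(n);T=c["T"];u,v=np.asarray(uv,float)
    d=T[:3,:3]@np.array([(u-c["cx"])/c["fx"],-(v-c["cy"])/c["fy"],-1]);o=T[:3,3]
    return o+d*(z-o[2])/d[2]
def proj(n,p):
    c=ctrl.get_calibration(n);T=c["T"];q=T[:3,:3].T@(np.asarray(p)-T[:3,3])
    return np.array([c["cx"]+c["fx"]*q[0]/-q[2],c["cy"]+c["fy"]*q[1]/q[2]])
E
python3 - <<'E'
from h import *
im=cv2.imread("pics/top0.png");g=cv2.cvtColor(im,6)
m=(g>215).astype(np.uint8)*255
m[:165]=0
m=cv2.morphologyEx(m,cv2.MORPH_CLOSE,np.ones((13,13)));m=cv2.morphologyEx(m,cv2.MORPH_OPEN,np.ones((45,45)))
cs=cv2.findContours(m,0,1)[0];k=max(cs,key=cv2.contourArea)
r=cv2.minAreaRect(k);b=cv2.boxPoints(r);print(r,b)
P=np.array([ray("top",p,.038) for p in b]);print(P.round(4));c=P.mean(0);print("centre",c, np.linalg.norm(np.diff(P,axis=0),axis=1))
e=[P[(i+1)%4]-P[i] for i in range(4)]
print([np.degrees(np.arctan2(v[1],v[0])) for v in e])
x=max(e,key=lambda v:v[0]);a=np.arctan2(x[1],x[0]);R=np.array([[np.cos(a),-np.sin(a)],[np.sin(a),np.cos(a)]])
for sx in(-1,1):
  for sy in(1,-1):
    for nm,l,z in(("corner",(72*sx,57*sy),.038),("tab",(72*sx,(85+6+36)*sy),.029)):
      w=c[:2]+R@np.array(l)/1e3;q=proj("top",[*w,z]);q2=proj("side",[*w,z]);print(sx,sy,nm,w.round(4),q.round(),q2.round())
      cv2.circle(im,tuple(int(t) for t in q.round()),2,(0,0,255),-1)
cv2.drawContours(im,[b.astype(int)],0,(0,255,0),1)
cv2.imwrite("pics/ov.png",cv2.resize(im[110:310,190:420],None,fx=3,fy=3,interpolation=0))
E
```

```text
((305.4999694824219, 233.49996948242188), (96.99998474121094, 114.99998474121094), -0.0) [[256.99997 290.99997]
 [256.99997 175.99997]
 [353.99997 175.99997]
 [353.99997 290.99997]]
[[ 0.4532  0.0129  0.038 ]
 [ 0.6536  0.009   0.038 ]
 [ 0.65   -0.1637  0.038 ]
 [ 0.4508 -0.1509  0.038 ]]
centre [ 0.55191771 -0.07319068  0.038     ] [0.20037727 0.17275805 0.19966128]
[np.float64(-1.1155902428668454), np.float64(-91.17256761900757), np.float64(176.32915406547596), np.float64(89.14411487352108)]
-1 1 corner [ 0.481  -0.0148] [273. 274.] [319. 212.]
-1 1 tab [0.4824 0.0552] [232. 274.] [296. 235.]
-1 -1 corner [ 0.4788 -0.1288] [340. 274.] [350. 187.]
-1 -1 tab [ 0.4775 -0.1988] [380. 274.] [366. 177.]
1 1 corner [ 0.625  -0.0176] [272. 191.] [259. 186.]
1 1 tab [0.6264 0.0524] [233. 192.] [236. 204.]
1 -1 corner [ 0.6228 -0.1316] [337. 191.] [293. 164.]
1 -1 tab [ 0.6214 -0.2016] [375. 192.] [310. 157.]
```

View pics/ov.png

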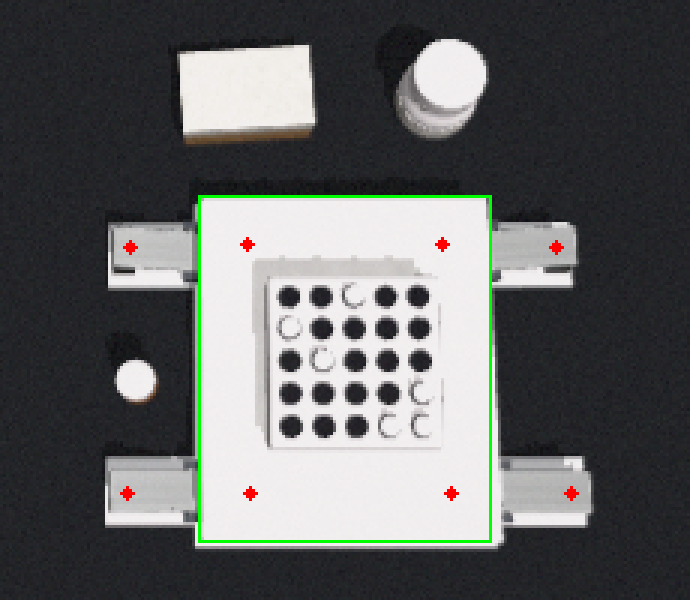

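The points land on the plate corners and tabs, and the measured size is 200 x 172 mm against the nominal 200 x 170 mm. I'll close the fingers, square the tool to the plate and go above the near left corner.

Call:
drive_tool:
  plan:
    - [[0,0,0,0,0,-0.0445,1],[0,0,0,0,0,-0.0445,1],[0,0,0,0,0,-0.0445,1],[-0.054,-0.14,0,0,0,0,1],[-0.054,-0.14,0,0,0,0,1],[-0.054,-0.14,0,0,0,0,1],[-0.054,-0.14,0,0,0,0,1],[-0.054,-0.14,0,0,0,0,1],[-0.054,-0.14,0,0,0,0,1],[-0.054,-0.14,0,0,0,0,1],[-0.054,-0.14,0,0,0,0,1],[-0.054,-0.14,0,0,0,0,1],[-0.054,-0.14,0,0,0,0,1],[-0.054,-0.14,0,0,0,0,1],[-0.054,-0.14,0,0,0,0,1],[-0.054,-0.14,0,0,0,0,1],[-0.054,-0.14,0,0,0,0,1],[0,0,0,0,0,0,1]]

```text
clock: 2.35
position: [0.4817, -0.0184, 0.2063]
ee_rot: [[-1.0, 0.001, -0.001], [0.001, 1.0, -0.0], [0.001, -0.0, -1.0]]
wrist_force: [0.3, -0.1, -0.6]
gripper_width: 0.0003
grasp_force: 0.0
```

Call:
drive_tool:
  plan:
    - [[0,0.01,0.08,0,0,0,1],[0,0,0.08,0,0,0,1],[0,0,0.08,0,0,0,1],[0,0,0.08,0,0,0,1],[0,0,0.08,0,0,0,1],[0,0,0.08,0,0,0,1],[0,0,0,0,0,0,1],[0,0,0,0,0,0,1]]

```text
clock: 3.35
position: [0.4816, -0.0125, 0.0635]
ee_rot: [[-1.0, -0.003, 0.001], [-0.003, 1.0, 0.0], [-0.001, 0.0, -1.0]]
wrist_force: [0.8, -0.0, 0.3]
gripper_width: 0.0008
grasp_force: 0.0
```

Call:
drive_tool:
  plan:
    - [[0,0,0.01,0,0,0,1],[0,0,0.01,0,0,0,1],[0,0,0.01,0,0,0,1],[0,0,0,0,0,0,1]]

```text
clock: 3.85
position: [0.4811, -0.0129, 0.0535]
ee_rot: [[-1.0, -0.002, -0.001], [-0.002, 1.0, 0.0], [0.001, 0.0, -1.0]]
wrist_force: [0.2, 0.2, -0.5]
gripper_width: 0.0003
grasp_force: 0.0
```

Call:
drive_tool:
  plan:
    - [[0,0,0.005,0,0,0,1],[0,0,0.005,0,0,0,1],[0,0,0,0,0,0,1]]

```text
clock: 4.22
position: [0.4812, -0.0129, 0.0506]
ee_rot: [[-1.0, -0.003, -0.0], [-0.003, 1.0, 0.0], [0.0, 0.0, -1.0]]
wrist_force: [0.2, 0.3, 0.0]
gripper_width: 0.0003
grasp_force: 0.0
```

Call:
drive_tool:
  plan:
    - [[0,0,0.004,0,0,0,1],[0,0,0,0,0,0,1]]

```text
clock: 4.47
position: [0.4813, -0.0129, 0.0494]
ee_rot: [[-1.0, -0.003, -0.0], [-0.003, 1.0, 0.0], [0.0, 0.0, -1.0]]
wrist_force: [-0.3, -0.0, 0.1]
gripper_width: 0.0008
grasp_force: 0.0
```

Call:
drive_tool:
  plan:
    - [[0,0,0.004,0,0,0,1],[0,0,0,0,0,0,1]]

```text
clock: 4.72
position: [0.4813, -0.0129, 0.0482]
ee_rot: [[-1.0, -0.003, -0.0], [-0.003, 1.0, 0.0], [0.0, 0.0, -1.0]]
wrist_force: [0.2, -0.9, 0.6]
gripper_width: 0.0004
grasp_force: 0.0
```

Call:
drive_tool:
  plan:
    - [[0,0,0.004,0,0,0,1],[0,0,0,0,0,0,1]]

```text
clock: 4.97
position: [0.4812, -0.0129, 0.047]
ee_rot: [[-1.0, -0.003, -0.0], [-0.003, 1.0, 0.0], [0.0, 0.0, -1.0]]
wrist_force: [-1.0, -0.0, -0.4]
gripper_width: 0.0003
grasp_force: 0.0
```

```bash
python3 - <<'E'
from h import *
im=ctrl.camera("side");cv2.imwrite("pics/s1.png",cv2.resize(im[100:280,170:420],None,fx=3,fy=3))
s=ctrl.observe();print(s["position"],s["wrist_force"])
E
```

```text
[ 0.48128998 -0.01290477  0.04707885] [-0.83654732  0.24441093 -0.29045169]
```

View pics/s1.png

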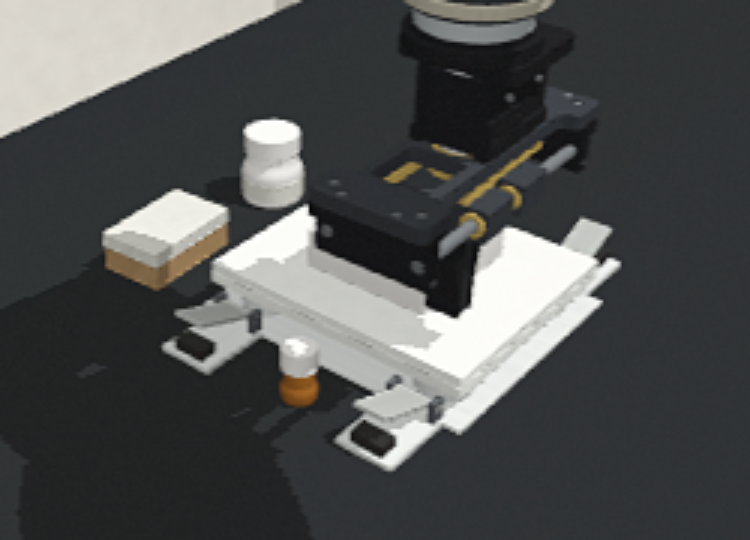

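The side view shows the finger over the near left area, its black tip at crop (455,312), which looks higher than expected. I'll check that against projections.

```bash
python3 - <<'E'
from h import *
f=lambda p:((proj("side",p)-[170,100])*3).round().tolist()
for nm,p in dict(tip=(.4812,-.0129,.033),tip52=(.4812,-.0129,.052),NLouter=(.454,.0143,.038),FLouter=(.654,.0092,.038),NRouter=(.4497,-.1556,.038),tipnearL=(.4717,.002,.033),tipfar=(.49,-.028,.033)).items(): print(nm,f(p))
im=ctrl.camera("top");cv2.imwrite("pics/t1.png",cv2.resize(im[130:330,190:450],None,fx=3,fy=3))
print(((proj("top",(.4812,-.0129,.033))-[190,130])*3))
E
```

```text
tip [443.0, 345.0]
tip52 [445.0, 320.0]
NLouter [458.0, 377.0]
FLouter [210.0, 259.0]
NRouter [597.0, 259.0]
tipnearL [443.0, 362.0]
tipfar [444.0, 329.0]
[244.99601508 431.74729809]
```

View pics/t1.png

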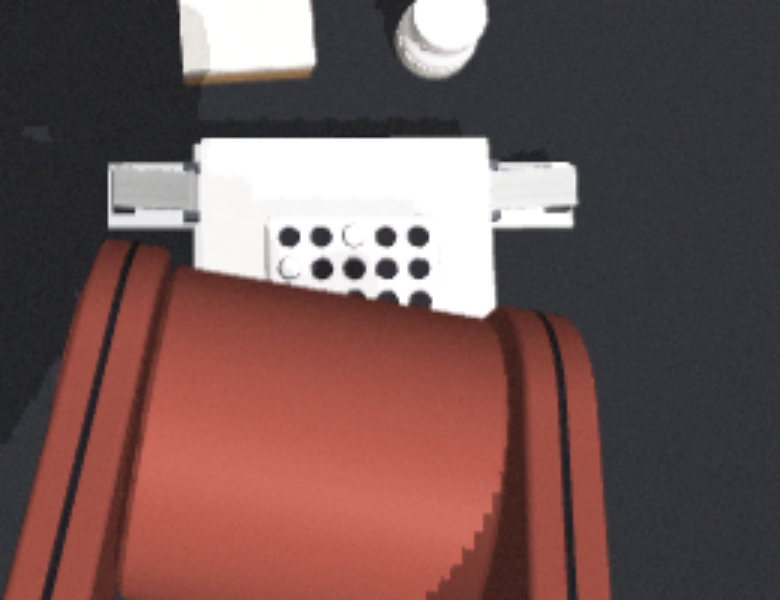

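```bash
python3 - <<'E'
from h import *
im=ctrl.camera("side");c=im[150:240,260:360];cv2.imwrite("pics/s2.png",cv2.resize(c,None,fx=6,fy=6,interpolation=cv2.INTER_NEAREST))
for z in(.033,.038,.05,.07): print(z,ray("side",(170+455/3,100+314/3),z))
E
```

```text
0.033 [ 0.49326602 -0.04603125  0.033     ]
0.038 [ 0.4897824  -0.03971719  0.038     ]
0.05 [ 0.48142171 -0.02456345  0.05      ]
0.07 [0.46748723 0.00069278 0.07      ]
```

View pics/s2.png

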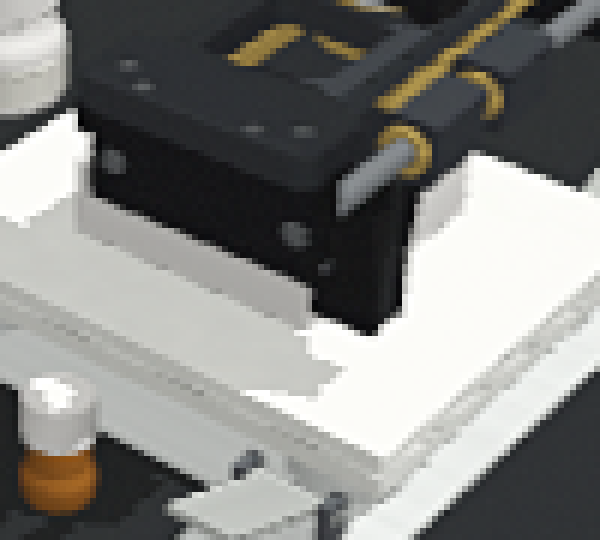

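The finger tip's near corner is at about full pixel (322,205) and appears not to touch yet, which fits the zero force. I'll keep going down in small steps and watch the force.

Call:
drive_tool:
  plan:
    - [[0,0,0.005,0,0,0,1],[0,0,0,0,0,0,1]]

```text
clock: 5.38
position: [0.4812, -0.0129, 0.0455]
ee_rot: [[-1.0, -0.003, -0.0], [-0.003, 1.0, 0.0], [0.0, 0.0, -1.0]]
wrist_force: [-0.3, -0.1, 0.7]
gripper_width: 0.0006
grasp_force: 0.0
```

Call:
drive_tool:
  plan:
    - [[0,0,0.005,0,0,0,1],[0,0,0,0,0,0,1]]

```text
clock: 5.62
position: [0.4812, -0.0129, 0.044]
ee_rot: [[-1.0, -0.003, -0.0], [-0.003, 1.0, 0.0], [0.0, 0.0, -1.0]]
wrist_force: [-0.7, -0.0, -0.4]
gripper_width: 0.0
grasp_force: 0.0
```

```bash
python3 - <<'E'
from h import *
s=ctrl.observe();print(s["position"],s["wrist_force"],s["moment"])
a=ctrl.camera("side");c=a[150:240,260:360];d=cv2.imread("pics/s2.png")[3::6,3::6]
cv2.imwrite("pics/s3.png",cv2.resize(np.hstack([d,c]),None,fx=4,fy=4,interpolation=cv2.INTER_NEAREST))
E
```

```text
[ 0.48121912 -0.01288259  0.04398611] [-0.73209203 -0.04989375 -0.42811153] [0.00457577 0.02545593 0.03424217]
```

View pics/s3.png

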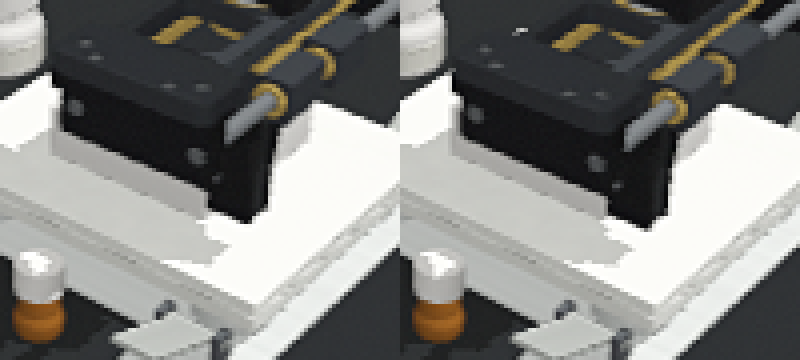

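```bash
python3 - <<'E'
from h import *
q=lambda p:((proj("side",p)-[260,150])*4).round().tolist()
for z in(.1,.12,.14,.16): print("body",z,q((.4437,.082,z)),q((.5187,.082,z)))
for z in(.03,.05,.07): print("tip",z,q((.4717,.002,z)),q((.4907,.002,z)),q((.4717,-.028,z)))
print("rack",[q((x,y,.038)) for x,y in((.505,-.025),(.601,-.027),(.505,-.121))])
s=ctrl.observe();print(s["qpos"])
E
```

```text
body 0.1 [194.0, 271.0] [42.0, 203.0]
body 0.12 [197.0, 229.0] [43.0, 162.0]
body 0.14 [200.0, 186.0] [44.0, 121.0]
body 0.16 [203.0, 142.0] [44.0, 78.0]
tip 0.03 [230.0, 289.0] [195.0, 273.0] [265.0, 258.0]
tip 0.05 [234.0, 253.0] [198.0, 237.0] [269.0, 223.0]
tip 0.07 [237.0, 217.0] [201.0, 201.0] [272.0, 187.0]
rack [[203.0, 221.0], [45.0, 150.0], [306.0, 137.0]]
[-1.90790173e-01  6.55953432e-02  2.02898532e+00 -1.39839729e-06
  1.04722537e+00 -1.76418800e+00]
```

All the projections agree: the whole gripper sits about 30 mm higher than the reported TCP, with the tip near z = 0.065 and the body 70 mm above it. The horizontal fit is good, so I'll descend further with force checks.

Call:
drive_tool:
  plan:
    - [[0,0,0.01,0,0,0,1],[0,0,0.01,0,0,0,1],[0,0,0.01,0,0,0,1],[0,0,0.0,0,0,0,1]]

```text
clock: 6.18
position: [0.481, -0.0129, 0.0347]
ee_rot: [[-1.0, -0.003, -0.001], [-0.003, 1.0, 0.0], [0.001, 0.0, -1.0]]
wrist_force: [-0.4, -0.0, -0.0]
gripper_width: 0.0007
grasp_force: 0.0
```

Call:
drive_tool:
  plan:
    - [[0,0,0.01,0,0,0,1],[0,0,0,0,0,0,1]]

```text
clock: 6.42
position: [0.4811, -0.0129, 0.0319]
ee_rot: [[-1.0, -0.003, -0.0], [-0.003, 1.0, 0.0], [0.0, 0.0, -1.0]]
wrist_force: [1.5, 0.6, 0.2]
gripper_width: 0.0004
grasp_force: 0.0
```

Call:
drive_tool:
  plan:
    - [[0,0,0.007,0,0,0,1],[0,0,0,0,0,0,1]]

```text
clock: 6.68
position: [0.4812, -0.0129, 0.0299]
ee_rot: [[-1.0, -0.003, -0.0], [-0.003, 1.0, 0.0], [0.0, 0.0, -1.0]]
wrist_force: [-0.4, 0.3, 0.6]
gripper_width: 0.0004
grasp_force: 0.0
```

```bash
python3 - <<'E'
from h import *
a=ctrl.camera("side");cv2.imwrite("pics/s4.png",cv2.resize(a[130:250,220:380],None,fx=4,fy=4,interpolation=cv2.INTER_NEAREST))
E
```

```text
(no output)
```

View pics/s4.png

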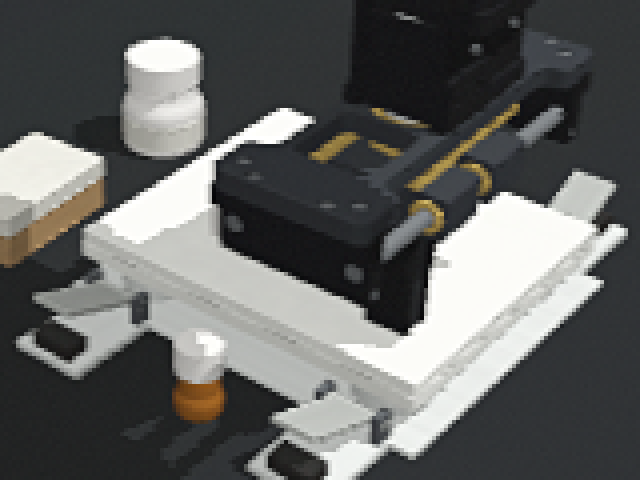

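The tip corner is at crop (405,333), so tip z is about 0.05 at reported 0.030. That is roughly 12 mm left to contact, consistent with the earlier estimate.

Call:
drive_tool:
  plan:
    - [[0,0,0.01,0,0,0,1],[0,0,0.01,0,0,0,1],[0,0,0,0,0,0,1]]

```text
clock: 7.1
position: [0.481, -0.0128, 0.0236]
ee_rot: [[-1.0, -0.003, -0.001], [-0.003, 1.0, 0.0], [0.001, 0.0, -1.0]]
wrist_force: [0.5, 0.6, -0.7]
gripper_width: 0.0002
grasp_force: 0.0
```

Call:
drive_tool:
  plan:
    - [[0,0,0.007,0,0,0,1],[0,0,0,0,0,0,1]]

```text
clock: 7.35
position: [0.4815, -0.0129, 0.022]
ee_rot: [[-1.0, -0.003, 0.0], [-0.003, 1.0, 0.0], [-0.0, 0.0, -1.0]]
wrist_force: [-0.7, -0.2, 1.0]
gripper_width: 0.0005
grasp_force: 0.8
```

Call:
drive_tool:
  plan:
    - [[0,0,0.005,0,0,0,1],[0,0,0,0,0,0,1]]

```text
clock: 7.6
position: [0.4814, -0.0128, 0.0205]
ee_rot: [[-1.0, -0.003, 0.0], [-0.003, 1.0, 0.0], [-0.0, 0.0, -1.0]]
wrist_force: [-0.5, 1.1, 3.5]
gripper_width: 0.0001
grasp_force: 1.5
```

Call:
drive_tool:
  plan:
    - [[0,0,0.005,0,0,0,1],[0,0,0,0,0,0,1]]

```text
clock: 7.85
position: [0.4812, -0.0127, 0.0188]
ee_rot: [[-1.0, -0.003, -0.0], [-0.003, 1.0, 0.0], [0.0, 0.0, -1.0]]
wrist_force: [-1.5, 1.7, 2.6]
gripper_width: 0.0003
grasp_force: 1.7
```

Contact came at about 0.022, and about 3 N persists while the finger moves down, so this corner seems to give. I'll confirm that.

Call:
drive_tool:
  plan:
    - [[0,0,0.005,0,0,0,1],[0,0,0,0,0,0,1]]

```text
clock: 8.1
position: [0.4814, -0.0127, 0.0182]
ee_rot: [[-1.0, -0.003, -0.0], [-0.003, 1.0, 0.0], [0.0, 0.0, -1.0]]
wrist_force: [-4.9, 3.2, 11.6]
gripper_width: 0.0004
grasp_force: 5.6
```

Call:
drive_tool:
  plan:
    - [[0,0,0.004,0,0,0,1],[0,0,0,0,0,0,1]]

```text
clock: 8.35
position: [0.4815, -0.0127, 0.018]
ee_rot: [[-1.0, -0.003, -0.001], [-0.003, 1.0, 0.0], [0.001, 0.0, -1.0]]
wrist_force: [-8.6, 3.9, 19.9]
gripper_width: 0.0006
grasp_force: 10.5
```

Call:
drive_tool:
  plan:
    - [[0,0,0.004,0,0,0,1],[0,0,0,0,0,0,1]]

```text
clock: 8.6
position: [0.4815, -0.0126, 0.0178]
ee_rot: [[-1.0, -0.003, -0.001], [-0.003, 1.0, 0.0], [0.001, 0.0, -1.0]]
wrist_force: [-13.0, 4.3, 31.7]
gripper_width: 0.0008
grasp_force: 15.7
```

Near left is the rocker: it dipped about 4.5 mm at about 3 N, then hit a hard stop. I'll release and go over the near left tab.

Call:
drive_tool:
  plan:
    - [[0,0,-0.02,0,0,0,1],[0,0,-0.03,0,0,0,1],[0,0,-0.05,0,0,0,1],[0,0,-0.05,0,0,0,1],[0,0,-0.03,0,0,0,1],[0,0.05,0,0,0,0,1],[0,0.06,0,0,0,0,1],[0,0.06,0,0,0,0,1],[0,0.05,0,0,0,0,1],[0,0,0,0,0,0,1],[0,0,0,0,0,0,1]]

```text
clock: 9.98
position: [0.4811, 0.053, 0.0689]
ee_rot: [[-1.0, -0.003, -0.0], [-0.003, 1.0, -0.0], [0.0, -0.0, -1.0]]
wrist_force: [0.3, -0.2, 0.4]
gripper_width: 0.0005
grasp_force: 0.0
```

```bash
python3 - <<'E'
from h import *
a=ctrl.camera("side");cv2.imwrite("pics/s5.png",cv2.resize(a[130:270,200:380],None,fx=4,fy=4,interpolation=cv2.INTER_NEAREST))
print((proj("side",(.482,.0525,.029))-[200,130])*4)
E
```

```text
[388.02924752 416.05986372]
```

View pics/s5.png

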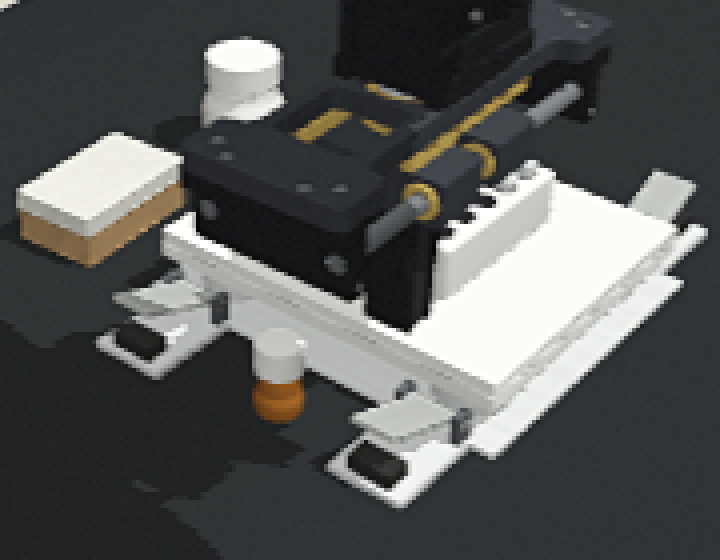

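The finger sits above the near left tab: finger columns 362–433, tab centre about (400,420). All levers stand. Pressing down in steps.

Call:
drive_tool:
  plan:
    - [[0,0,0.04,0,0,0,1],[0,0,0.04,0,0,0,1],[0,0,0.04,0,0,0,1],[0,0,0.03,0,0,0,1],[0,0,0,0,0,0,1]]

```text
clock: 10.65
position: [0.4802, 0.0531, 0.0229]
ee_rot: [[-1.0, -0.003, -0.002], [-0.003, 1.0, 0.0], [0.002, 0.0, -1.0]]
wrist_force: [-0.7, -0.1, -0.3]
gripper_width: 0.0005
grasp_force: 0.0
```

Call:
drive_tool:
  plan:
    - [[0,0,0.01,0,0,0,1],[0,0,0.01,0,0,0,1],[0,0,0,0,0,0,1]]

```text
clock: 11.02
position: [0.4811, 0.0531, 0.018]
ee_rot: [[-1.0, -0.003, -0.0], [-0.003, 1.0, 0.0], [0.0, 0.0, -1.0]]
wrist_force: [0.2, -0.5, 0.2]
gripper_width: 0.0007
grasp_force: 0.0
```

Call:
drive_tool:
  plan:
    - [[0,0,0.01,0,0,0,1],[0,0,0,0,0,0,1]]

```text
clock: 11.28
position: [0.4816, 0.0531, 0.0153]
ee_rot: [[-1.0, -0.003, 0.001], [-0.003, 1.0, 0.0], [-0.001, 0.0, -1.0]]
wrist_force: [-1.2, 0.5, 1.5]
gripper_width: 0.0004
grasp_force: 0.4
```

Call:
drive_tool:
  plan:
    - [[0,0,0.01,0,0,0,1],[0,0,0,0,0,0,1]]

```text
clock: 11.52
position: [0.4818, 0.0533, 0.0125]
ee_rot: [[-1.0, -0.003, 0.001], [-0.003, 1.0, 0.0], [-0.001, 0.0, -1.0]]
wrist_force: [0.5, 0.8, 4.4]
gripper_width: 0.0003
grasp_force: 1.5
```

Call:
drive_tool:
  plan:
    - [[0,0,0.01,0,0,0,1],[0,0,0.01,0,0,0,1],[0,0,0,0,0,0,1]]

```text
clock: 11.9
position: [0.4821, 0.0535, 0.0066]
ee_rot: [[-1.0, -0.002, 0.002], [-0.002, 1.0, 0.001], [-0.002, 0.001, -1.0]]
wrist_force: [0.9, 2.3, 2.9]
gripper_width: 0.0007
grasp_force: 1.8
```

Call:
drive_tool:
  plan:
    - [[0,0,0.01,0,0,0,1],[0,0,0.007,0,0,0,1],[0,0,0,0,0,0,1]]

```text
clock: 12.28
position: [0.4821, 0.0537, 0.0015]
ee_rot: [[-1.0, -0.002, 0.002], [-0.002, 1.0, 0.001], [-0.002, 0.001, -1.0]]
wrist_force: [1.1, 3.5, 4.6]
gripper_width: 0.0007
grasp_force: 2.3
```

Call:
drive_tool:
  plan:
    - [[0,0,0.006,0,0,0,1],[0,0,0,0,0,0,1]]

```text
clock: 12.52
position: [0.4822, 0.0537, 0.0003]
ee_rot: [[-1.0, -0.002, 0.002], [-0.002, 1.0, 0.001], [-0.002, 0.001, -1.0]]
wrist_force: [-1.2, 4.1, 10.8]
gripper_width: 0.0005
grasp_force: 5.3
```

Near the stop now, so I'll press a bit more until it is firm.

Call:
drive_tool:
  plan:
    - [[0,0,0.005,0,0,0,1],[0,0,0,0,0,0,1]]

```text
clock: 12.78
position: [0.4824, 0.0537, -0.0]
ee_rot: [[-1.0, -0.003, 0.001], [-0.003, 1.0, 0.001], [-0.001, 0.001, -1.0]]
wrist_force: [-6.0, 3.6, 23.1]
gripper_width: 0.0002
grasp_force: 11.4
```

Call:
drive_tool:
  plan:
    - [[0,0,0.005,0,0,0,1],[0,0,0,0,0,0,1]]

```text
clock: 13.02
position: [0.4825, 0.0537, -0.0003]
ee_rot: [[-1.0, -0.003, 0.001], [-0.003, 1.0, 0.001], [-0.001, 0.001, -1.0]]
wrist_force: [-11.2, 4.4, 34.9]
gripper_width: 0.0006
grasp_force: 17.3
```

Hard stop at the expected flat height: 35 N, and the finger travelled about 16 mm from first touch. I'll lift clear and check.

Call:
drive_tool:
  plan:
    - [[0,0,-0.02,0,0,0,1],[0,0,-0.03,0,0,0,1],[0,0,-0.1,0,0,0,1],[0,0,-0.15,0,0,0,1],[0,0,-0.15,0,0,0,1],[0,0,-0.1,0,0,0,1],[0,0,0,0,0,0,1],[0,0,0,0,0,0,1]]

```text
clock: 14.02
position: [0.4803, 0.053, 0.1599]
ee_rot: [[-1.0, -0.002, -0.002], [-0.002, 1.0, -0.0], [0.002, -0.0, -1.0]]
wrist_force: [-0.2, -0.1, -0.3]
gripper_width: 0.0003
grasp_force: 0.0
```

```bash
python3 - <<'E'
from h import *
a=ctrl.camera("side");cv2.imwrite("pics/s6.png",cv2.resize(a[130:270,200:380],None,fx=4,fy=4,interpolation=cv2.INTER_NEAREST))
E
```

```text
(no output)
```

View pics/s6.png

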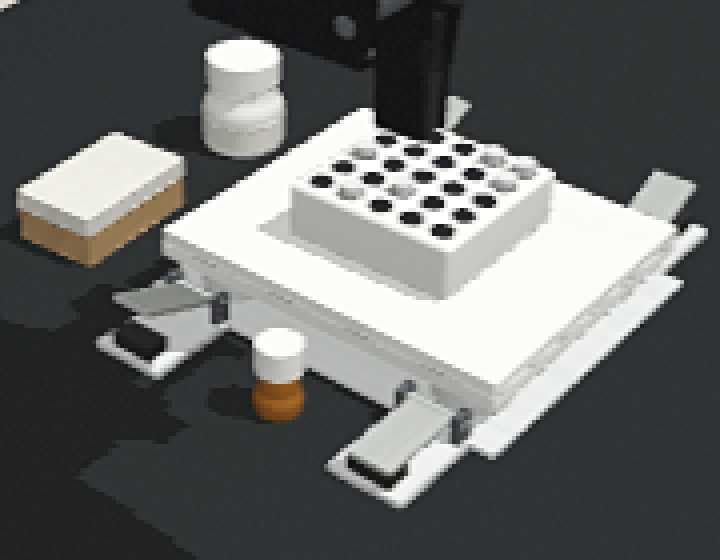

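The near left lever lies flat at (400,440), the other three still stand, and the plate corner is unchanged at (492,385). The vial, jar and box are untouched.

```bash
python3 -c "
from bench import ctrl
print(ctrl.finish_job())"
```

```text
the job is handed in; nothing more can be done
None
```

The near left corner was the one that rocked (tested first, so the other three were not pressed); its shim lever is now pressed flat, the other three levers stand, the plate looks level in the last picture, and the job is handed in (no verdict was returned).

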